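# Zero the photometer and hold the green glaze prism in its light path

### The job

Zero the photometer: press its red spring plunger all the way down to its stop and let it spring right back up while all the glass is still in the rack. Then take the green glass prism out of the wooden rack, letting the fingers touch only its two frosted side faces and never its clear faces, and hold it upright for its colour reading midway between the lamp and the sensor of the photometer, with the light path going squarely through the centre of its clear faces. Finish while still holding it there in the air with the prism touching nothing but the fingers; do not knock it on the photometer, and leave the amber and colourless prisms standing in the rack.

Things in the scene. Friction and masses are not known exactly. Their poses are not given: they have to be found in the camera images.
- celadon_center (a point): Centre (half-way up) of the green glass prism to be measured: a square block 30 x 30 mm, 65 mm tall, 0.12 kg, standing upright in a pocket of the rack with its foot 10 mm above the table. Its z axis points up. Its two frosted (pale, matt, full-height) faces look along its +y and -y, 30 mm apart; its two clear faces look along its +x and -x, towards its neighbours in the rack. The lowest 16 mm are frosted all round.
- celadon_windows: The clear panes on the +x and -x faces of the green prism, 25 mm wide, from 17.5 to 63.5 mm above its foot; fingers must never touch them. Origin at the centre of the prism's underside, axes as the prism's.
- honey_center (a point): Centre of the amber glass prism, same size and make; stays in the rack.
- clear_center (a point): Centre of the colourless glass prism, same size and make; stays in the rack.
- rack: Fixed beech block, 200 (its x) x 66 (its y) x 26 mm high, origin at the centre of its underside on the table, z up. Three square pockets, 31.5 mm wide and 16 mm deep, at x = -60, 0 and +60 mm; any prism may stand in any of them, its axes along the rack's, so the prisms' frosted faces look along the rack's y and stand clear for 49 mm above the rack's top.
- reader: Fixed open-beam photometer, base 262 (its x) x 92 (its y) x 20 mm high, origin at the centre of its underside on the table, z up. Its light path runs level along its x axis, 85 mm above the table, from the white lamp head at the +x end (74 mm wide, x from 49 to 133 mm, top at 113 mm, plunger above it) to the white sensor head with the tilted display at the -x end (x from -128 to -49 mm, 74 mm wide, top at about 126 mm). The gap between the two lenses is 97 mm.
- beam_mid (a point): Point on the light path midway between lamp lens and sensor lens, 85 mm above the table; x along the light path towards the lamp, z up.
- plunger_top (a point): Centre of the top of the red mushroom plunger on the lamp head, 34 mm across, 145 mm above the table at rest, 70 mm from the light path's midpoint along the photometer's +x. It moves straight down.
- zero_plunger (a joint): How far the plunger is pressed, m: 0 at rest (up), 0.012 at its stop. Its spring pushes back with 2 N at rest and 6 N at the stop and lifts it by itself; it lowers a dark shutter blade through the slit of the lamp head.
- prism_celadon: The whole green prism (see point celadon_center); origin at the centre of its underside, axes as at its centre.
Mind the look-alikes: they are no part of the job. There is more than one size of the rack; the one meant has the size given above. What is shaped like the prism_celadon but purple is not meant.

How it is judged:
By the outcome, as a careful person would: the job done as asked, in the order asked, and still so for the second after the job is handed in, while the arm keeps its last pose, push and grip.
It also fails if it takes over 48 s, if anything falls off the work surface, if the arm or the gripper's body presses on something with over 40 N, if the wrist force passes 120 N, or if a joint passes its speed limit or range.

### The arm

A 6-joint arm with a two-finger parallel gripper is mounted at the origin on a cart in front of the work surface, level with it; the furniture and walls round the work are solid. World frame = base frame: x ahead of the robot, y to its left, z up, the work surface at z = 0. Lengths are in mm, angles in rad, forces in N, time in s.
With the tool pointing down it reaches from about 350 to 775 mm from the base axis. Payload 7.3 kg.
Tool frame: the origin (TCP) lies on the centre line of the jaws, within the pads' length; the fingertips stand finger_overhang ahead of it and the grasp point (between the pads) lies 8 mm behind it (finger_overhang is the distance from the TCP to the fingertips, in mm); z points along the fingers, y is the line along which they close (so a half turn about z gives the same grasp; the last joint's range is limited). The gripper opens to 92 mm and grips with 3 to 60 N. Pads are 19 mm wide; open, the fingers measure 130 mm over their backs; the gripper's body (75 mm by 190 mm) begins 47 mm behind the grasp point.
Start: joints at [1.101, 0.342, 1.524, -0, 1.275, -0.146], TCP at [167.025, 497.741, 237.741] pointing down, gripper open.
Joint ranges: [-2.53, 2.53], [-0.77, 2.02], [0.04, 2.7], [-1, 4.14], [0.28, 2.66], [-3.11, 3.11]. Speed limits (rad/s): [2.57, 2.57, 3.14, 3.14, 3.14, 3.14].

### API

Orientations are given as [roll, pitch, yaw] about the fixed x, y, z axes, in that order (R = Rz(yaw) Ry(pitch) Rx(roll)).
In Python, from plant import get_obs, capture, close_job, finger_overhang gives the robot as it stands.
- The arm moves only by the shell command python3 -m inch 'ROWS'. ROWS is JSON, one flat list of numbers, 7 for each row, row after row: the turn, a rotation vector about the tool's x, y, z scaled (see below), then the shift along the tool's x, y, z scaled (see below), then the closure, from -1 (fully open) to 1 (shut). In form: [ax, ay, az, tx, ty, tz, gripper, ax, ay, az, tx, ty, tz, gripper, ...]. A call has 1 to 10 rows; each row shifts and turns the commanded pose from where the row before left it, along the tool's axes as they then stand; what a row does not reach is not made up. The controller multiplies each number of a shift by 0.8 m and each number of a turn by 1.5 rad. A row lasts 1/12 s, in which the tool goes at most 41.7 mm and 7.16 degrees, less where a joint would pass 70% of its speed; a pose out of reach is approached as far as the arm can. A call with a number of a shift or a turn outside -1 to 1 is refused whole. A call with a gripper value outside its range is refused whole. The fingers move at their own pace and stop on an object; the grip force is fixed at half the most. Time passes only in rows, so rows that do not move let the fingers close. It gives the time, the measured TCP pose, the force, the opening and the grip force at its end, in the units of the state.
- get_obs(): the state, without advancing time (a new reading comes with each control period).
- capture(name): name is "side" or "top"; returns a dict with "image" (420x560x3 uint8, red, green, blue), "mtx" (3x3 intrinsics, pixels), "distortion" ([k1, k2, p1, p2, k3] as OpenCV has them; the pictures are not rectified), "pose" (4x4, takes a point from camera to world coordinates). Camera axes: x right, y up, looking along -z (the intrinsics and any distortion apply to the point x, -y, -z); pixel columns grow to the right and rows downward; lengths in mm; the calibration is good to about 2 mm. A picture is of the moment at which its call begins. There is no depth.
- close_job(): hands the job in; it is judged then, once.
The state is a dict: "time": time; "joint_positions": joint angles; "dq": joint speeds; "tau": joint torques, N m; "tool_pos": TCP position; "tcp_rot": TCP orientation; "contact_force": force on the tool from outside, world axes, zero at the start; "moment": the same for the moment, N m; "grip_width": finger opening in mm; "finger_force": force on a finger pad.
Only numpy, scipy, OpenCV 4.12 (cv2) and the standard library are available. Lean on these libraries where they do the work, as an engineer would, in place of code of your own. Each camera call takes 0.05 s, during which the arm holds its last target. There are 200 camera calls.

## Working session

There is one attempt and no reset: what is moved stays moved. The work goes in short steps, Python scripts to look and compute and a shell command to move; the robot and the scene stay as the last step left them, time stands still between calls to the robot, and variables do not carry over. Pictures are saved under pics/ and viewed, at most 10 in all, crops included, and the job is handed in when it is done.

```bash
mkdir -p pics; ls; python3 - <<'E'
from plant import *
import cv2,numpy as np
print(get_obs(),finger_overhang)
for n in("side","top"):
    c=capture(n);cv2.imwrite(f"pics/{n}0.png",c["image"][:,:,::-1]);print(n,np.round(c["mtx"],1).tolist(),c["distortion"],np.round(c["pose"],3).tolist())
E
```

```text
pics
{'time': 0.0, 'joint_positions': array([ 1.10100704e+00,  3.42721577e-01,  1.52500572e+00,  2.39956337e-06,
        1.27542562e+00, -1.46002987e-01]), 'dq': array([-0.00121859, -0.00266795,  0.00072476, -0.0002026 ,  0.00142885,
       -0.00031921]), 'tau': array([-2.39811925e-03, -4.31228864e+01, -2.44219065e+01,  7.13649415e-02,
        5.60801569e-02, -1.45911349e-04]), 'tool_pos': array([166.8327282 , 497.37172917, 237.04950244]), 'tcp_rot': array([-3.14004932e+00, -2.29264721e-04,  2.81780547e+00]), 'contact_force': array([ 0.08219939,  0.43153998, -0.30513337]), 'moment': array([ 0.00244421, -0.00492139, -0.00654508]), 'finger_force': 0.0, 'grip_width': 91.75307725592019} 11.0
side [[400.9, 0.0, 278.7], [0.0, 400.9, 211.7], [0.0, 0.0, 1.0]] [0.03489947 0.         0.         0.         0.        ] [[0.906, 0.158, -0.393, 259.847], [-0.423, 0.385, -0.82, -509.587], [0.021, 0.909, 0.416, 479.281], [0.0, 0.0, 0.0, 1.0]]
top [[467.0, 0.0, 275.4], [0.0, 467.0, 204.4], [0.0, 0.0, 1.0]] [-0.05586634  0.          0.          0.          0.        ] [[-0.013, 0.982, -0.189, 372.472], [-0.999, -0.019, -0.028, 179.015], [-0.031, 0.189, 0.981, 1268.457], [0.0, 0.0, 0.0, 1.0]]
```

View pics/side0.png

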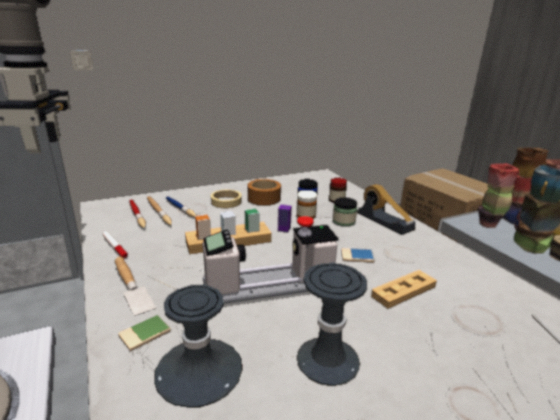

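View pics/top0.png

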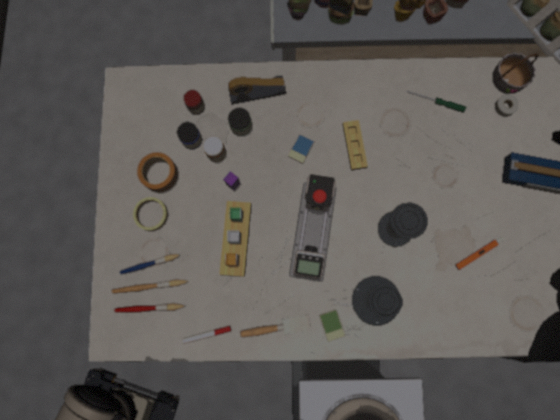

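Look-alikes:
- **Prisms:** green is at side (252,220) / top (236,214). Clear is at top (235,237), amber at (232,260), and the purple decoy at side (285,218) / top (231,180).
- **Racks:** the large one is at top (236,238), and the small decoy is at top (355,145) / side (404,288).
- **Plunger:** it is at top (319,196) / side (306,226).

I choose the green prism in the large rack, and I'll check that in close crops.

```bash
python3 - <<'E'
import cv2
s=cv2.imread("pics/side0.png")[200:310,180:345];t=cv2.imread("pics/top0.png")[165:290,210:345]
cv2.imwrite("pics/sc.png",cv2.resize(s,(792,528),interpolation=cv2.INTER_CUBIC))  # 4.8x
cv2.imwrite("pics/tc.png",cv2.resize(t,(648,600),interpolation=cv2.INTER_CUBIC))  # 4.8x
E
```

```text
(no output)
```

View pics/sc.png

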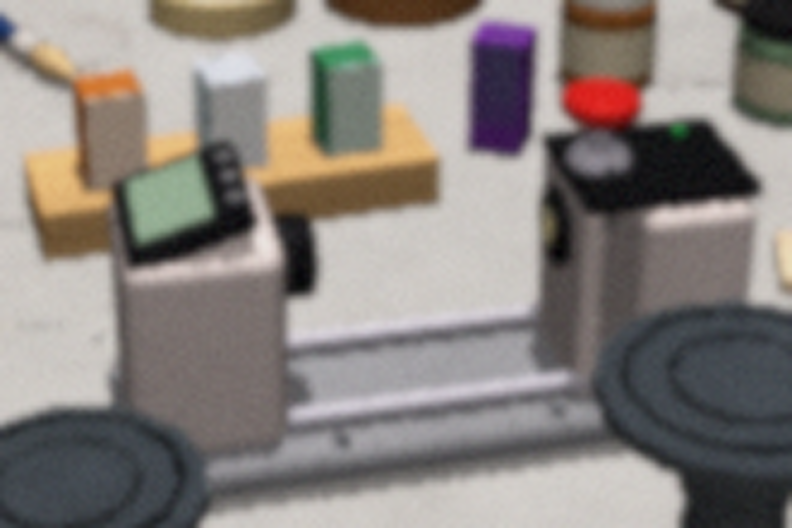

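View pics/tc.png

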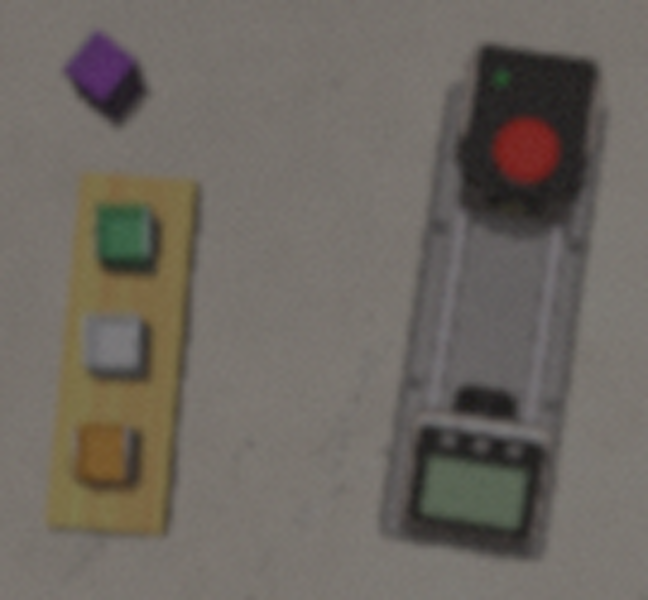

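The crops confirm the choice. The green prism's top centre is at side crop (347,57) / top crop (124,231), in the big rack with its pale frosted faces along the rack's y. The plunger is at side (602,95) / top (526,150).

```bash
cat > h.py <<'E'
import numpy as np,cv2
from scipy.optimize import least_squares
C={"side":(400.9,278.7,211.7,.03489947,[[0.906,0.158,-0.393,259.847],[-0.423,0.385,-0.82,-509.587],[0.021,0.909,0.416,479.281]]),
"top":(467.0,275.4,204.4,-.05586634,[[-0.013,0.982,-0.189,372.472],[-0.999,-0.019,-0.028,179.015],[-0.031,0.189,0.981,1268.457]])}
def proj(n,P):
    f,cx,cy,k,T=C[n];T=np.array(T);U,_,V=np.linalg.svd(T[:,:3]);R=U@V
    p=(np.atleast_2d(P)-T[:,3])@R*[1,-1,-1]
    return cv2.projectPoints(p,np.zeros(3),np.zeros(3),np.array([[f,0,cx],[0,f,cy],[0,0,1.]]),np.array([k,0,0,0,0]))[0][:,0]
OFF={"side":(180,200),"top":(210,165)}
def px(n,c,s=4.8): return (np.atleast_2d(c)+.5)/s-.5+OFF[n]
def tri(a,b):
    r=least_squares(lambda P:np.r_[(proj("side",P)-a).ravel(),(proj("top",P)-b).ravel()],[400,200,60])
    return r.x,np.round(r.fun,2)
def body(q,L): # x,y,z,yaw
    c,s=np.cos(q[3]),np.sin(q[3]);L=np.atleast_2d(L).astype(float)
    return np.c_[q[0]+c*L[:,0]-s*L[:,1],q[1]+s*L[:,0]+c*L[:,1],q[2]+L[:,2]]
def fit(obs,q0):
    r=least_squares(lambda q:np.concatenate([(proj(n,body(q,L))-px(n,c)).ravel() for n,L,c in obs]),q0,loss="soft_l1")
    return np.round(r.x,3),np.round(r.fun.reshape(-1,2),1).tolist()
E
python3 - <<'E'
from h import *
print("green top",tri(px("side",(347,57)),px("top",(124,231))))
print("amber top",tri(px("side",(111,86)),px("top",(104,454))))
print("clear top",tri(px("side",(231,68)),px("top",(115,343))))
print("plunger",tri(px("side",(602,95)),px("top",(526,150))))
rk=[[100,33,26],[100,-33,26],[-100,-33,26],[-100,33,26]]
T=("top",rk,[(82,175),(198,182),(165,533),(50,525)]);S=("side",rk[1:3],[(437,157),(45,217)])
for o in([T,S],[T],[S]): print("rack",fit(o,[330,180,0,0]))
# reader: base corners lower, display-end; plunger
rd=[[-131,46,20],[-131,-46,20],[70,0,145]]
T=("top",rd,[(383,535),(545,557),(526,150)]);S=("side",rd[2:],[(602,95)])
for o in([T,S],[T]): print("reader",fit(o,[400,50,0,0]))
# prisms top corners green/purple/amber/clear by color in the top view for yaw: prism centres
E
```

```text
green top (array([583.31966936, 317.49336215,  73.10944697]), array([-0.17,  0.03,  0.05, -0.17]))
amber top (array([463.65043908, 327.63527926,  74.06523968]), array([-0.52,  0.06,  0.12, -0.57]))
clear top (array([522.69774359, 321.68850105,  75.79717428]), array([-0.46,  0.06,  0.12, -0.49]))
plunger (array([609.73425233, 102.80731786, 142.35527982]), array([-0.26,  0.05,  0.12, -0.31]))
rack (array([ 5.23201e+02,  3.23199e+02, -4.33000e-01,  3.64338e+02]), [[-0.1, -0.6], [-0.2, -0.5], [0.4, 0.5], [-0.3, 0.3], [0.6, 0.2], [-0.7, 0.1]])
rack (array([524.826, 324.885, -16.15 , -44.072]), [[0.2, -0.1], [-0.2, 0.1], [0.3, 0.1], [-0.2, -0.1]])
rack (array([526.848, 334.787,  -6.666, 370.628]), [[0.0, 0.0], [-0.0, -0.0]])
reader (array([ 541.401,  114.493,   -3.06 , -132.109]), [[-0.3, -0.0], [0.4, 0.5], [-0.1, -0.6], [-0.0, 0.1]])
reader (array([ 542.593,  113.817,  -16.239, -132.109]), [[-0.1, -0.3], [0.2, 0.2], [-0.1, 0.1]])
```

```bash
python3 -m inch '[0,0,-0.0537,0,0,0,1, 0,0,-0.0537,0,0,0,1, 0,0,0,-0.03,-0.02,0,1, 0,0,0,-0.03,-0.02,0,1, 0,0,0,-0.03,-0.02,0,1, 0,0,0,-0.03,-0.02,0,1, 0,0,0,-0.03,-0.02,0,1, 0,0,0,-0.03,-0.02,0,1, 0,0,0,-0.03,-0.02,0,1, 0,0,0,-0.03,-0.02,0,1]'; python3 -m inch '[0,0,0,-0.03,-0.02,0,1, 0,0,0,-0.03,-0.02,0,1, 0,0,0,-0.03,-0.02,0,1, 0,0,0,-0.03,-0.02,0,1, 0,0,0,-0.03,-0.02,0,1, 0,0,0,-0.03,-0.02,0,1, 0,0,0,-0.03,-0.02,0,1, 0,0,0,-0.03,-0.02,0,1,0,0,0,0,0,0,1,0,0,0,0,0,0,1]'
```

```text
time: 0.93
tool_pos: [336.4, 339.1, 237.5]
tcp_rot: [-3.141, -0.0, 2.979]
contact_force: [0.4, 1.0, -0.3]
grip_width: 29.7
finger_force: 0.0
time: 1.77
tool_pos: [504.9, 181.9, 237.0]
tcp_rot: [-3.141, -0.001, 2.976]
contact_force: [-0.5, 0.2, -0.7]
grip_width: 0.5
finger_force: 0.0
```

```bash
python3 -m inch '[0,0,0,-0.0292,-0.0151,0,1, 0,0,0,-0.0292,-0.0151,0,1, 0,0,0,-0.0292,-0.0151,0,1, 0,0,0,-0.0292,-0.0151,0,1, 0,0,0,-0.0292,-0.0151,0,1, 0,0,0,0,0,0.025,1, 0,0,0,0,0,0.025,1, 0,0,0,0,0,0.02,1, 0,0,0,0,0,0,1, 0,0,0,0,0,0,1]'; python3 - <<'E'
from plant import *
from h import *
o=get_obs();P=o["tool_pos"];print(P,o["tcp_rot"]);ims=[]
for n in("side","top"):
    i=capture(n)["image"][:,:,::-1];tip=P+[0,0,-11];u=proj(n,tip)[0];pl=proj(n,[610,103,145])[0]
    x0,y0=int(u[0])-33,int(u[1])-33;c=cv2.resize(i[y0:y0+66,x0:x0+66],(396,396),interpolation=cv2.INTER_CUBIC)
    print(n,x0,y0,"tip",(u-[x0,y0]+.5)*6-.5,"pl",(pl-[x0,y0]+.5)*6-.5);ims.append(c)
cv2.imwrite("pics/pl.png",np.hstack(ims))
E
```

```text
time: 2.6
tool_pos: [609.0, 105.4, 181.2]
tcp_rot: [-3.141, -0.002, 2.98]
contact_force: [0.2, -0.0, 0.3]
grip_width: 0.5
finger_force: 0.0
[608.97488445 105.43089589 181.20968091] [-3.14143040e+00 -2.33027591e-03  2.98007093e+00]
side 271 172 tip [203.2918748  205.86483866] pl [205.90759249 279.43425067]
top 285 160 tip [206.12871817 203.31703104] pl [208.27819607 213.80435809]
```

View pics/pl.png

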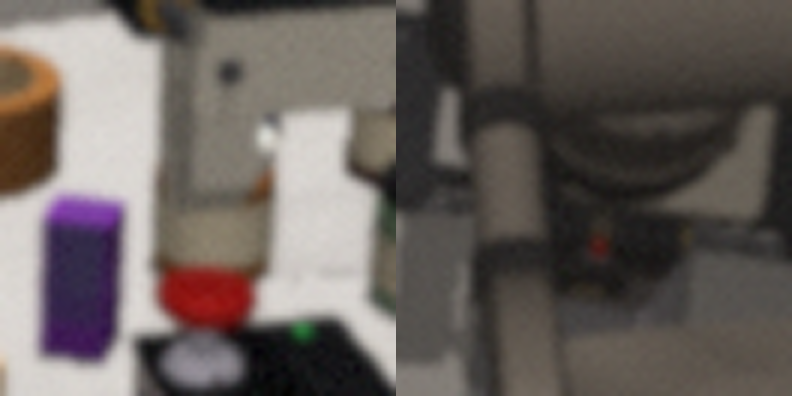

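The side view shows the closed fingertips (about (215,200)) directly above the red plunger (207,290). Now I press down.

```bash
python3 -m inch '[0,0,0,0,0,0.015,1, 0,0,0,0,0,0.015,1, 0,0,0,0,0,0.0038,1, 0,0,0,0,0,0.0038,1, 0,0,0,0,0,0.0038,1,0,0,0,0,0,0,1,0,0,0,0,0,0,1,0,0,0,0,0,0,1]'
```

```text
time: 3.37
tool_pos: [610.1, 104.7, 149.4]
tcp_rot: [3.141, 0.001, 2.979]
contact_force: [-2.8, 2.0, 2.7]
grip_width: 0.3
finger_force: 2.0
```

```bash
python3 -m inch '[0,0,0,0,0,0.0038,1, 0,0,0,0,0,0.0025,1,0,0,0,0,0,0,1,0,0,0,0,0,0,1]';python3 -m inch '[0,0,0,0,0,0.0025,1,0,0,0,0,0,0,1,0,0,0,0,0,0,1]';python3 -m inch '[0,0,0,0,0,0.002,1,0,0,0,0,0,0,1,0,0,0,0,0,0,1]'
```

```text
time: 3.7
tool_pos: [610.3, 104.7, 144.3]
tcp_rot: [3.141, 0.001, 2.979]
contact_force: [-1.6, 1.8, 7.2]
grip_width: 0.4
finger_force: 3.4
time: 3.95
tool_pos: [610.4, 104.7, 144.1]
tcp_rot: [3.141, 0.003, 2.979]
contact_force: [-5.9, 1.1, 16.3]
grip_width: 0.6
finger_force: 8.4
time: 4.2
tool_pos: [610.4, 104.7, 143.9]
tcp_rot: [3.141, 0.004, 2.979]
contact_force: [-10.2, 1.0, 25.2]
grip_width: 0.3
finger_force: 12.5
```

```bash
python3 -m inch '[0,0,0,0,0,-0.01,1, 0,0,0,0,0,-0.02,1, 0,0,0,0,0,-0.025,1, 0,0,0,0,0,-0.025,1, 0,0,0,0,0,-0.025,1, 0,0,0,0,0,-0.02,-1, 0,0,0,0,0,0,-1, 0,0,0,0.0096,0.0322,0,-1, 0,0,0,0.0096,0.0322,0,-1, 0,0,0,0.0096,0.0322,0,-1]'; python3 -m inch '[0,0,0,0.0096,0.0322,0,-1, 0,0,0,0.0096,0.0322,0,-1, 0,0,0,0.0096,0.0322,0,-1, 0,0,0,0.0096,0.0322,0,-1, 0,0,0,0.0096,0.0322,0,-1, 0,0,-0.051,0,0,0,-1,0,0,0,0,0,0,-1,0,0,0,0,0,0,-1]'; python3 - <<'E'
from plant import *
from h import *
o=get_obs();P=o["tool_pos"];print(P,o["tcp_rot"],o["grip_width"])
i=capture("side")["image"][:,:,::-1]
cv2.imwrite("pics/s2.png",cv2.resize(i[150:270,200:360],(800,600),interpolation=cv2.INTER_CUBIC))
E
```

```text
time: 5.03
tool_pos: [599.6, 184.5, 238.4]
tcp_rot: [-3.141, -0.001, 2.977]
contact_force: [0.3, 0.7, -0.3]
grip_width: 29.5
finger_force: 0.0
time: 5.7
tool_pos: [582.6, 317.4, 238.5]
tcp_rot: [-3.14, -0.001, 3.054]
contact_force: [-0.2, -0.0, 0.0]
grip_width: 82.3
finger_force: 0.0
[582.59559132 317.43044608 238.47434096] [-3.14037703e+00 -1.22341738e-03  3.05388034e+00] 82.29605218044479
```

View pics/s2.png

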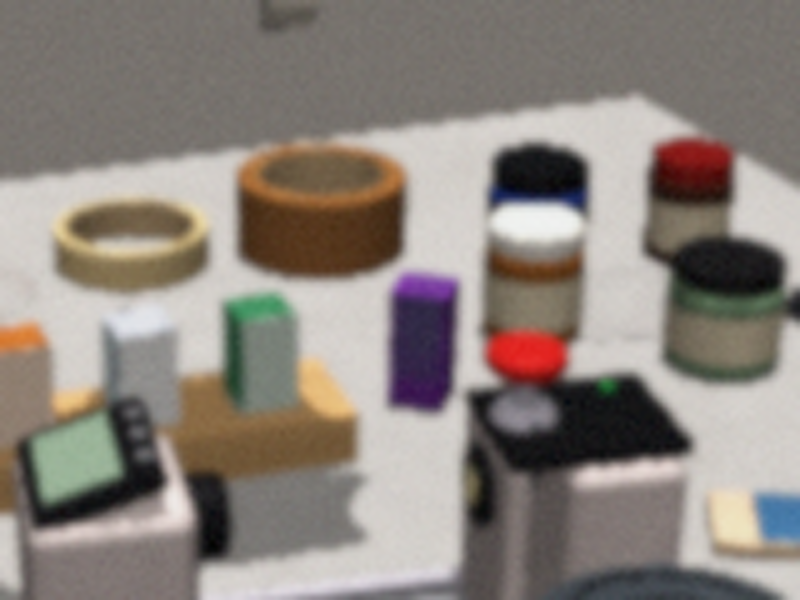

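```bash
python3 -m inch '[0,0,0,0,0,0.0275,-1,0,0,0,0,0,0.0275,-1,0,0,0,0,0,0.0275,-1,0,0,0,0,0,0.0275,-1,0,0,0,0,0,0.0275,-1,0,0,0,0,0,0.0275,-1,0,0,0,0,0,0.0275,-1,0,0,0,0,0,0.0275,-1,0,0,0,0,0,0.015,-1,0,0,0,0,0,0,-1]'; python3 -m inch '[0,0,0,0,0,0,-1]';python3 - <<'E'
from plant import *
from h import *
o=get_obs();P=o["tool_pos"];print(P,o["tcp_rot"],o["grip_width"],o["contact_force"])
i=capture("side")["image"][:,:,::-1]; j=capture("top")["image"][:,:,::-1]
a=cv2.resize(i[185:260,200:300],(400,300),interpolation=cv2.INTER_CUBIC);b=cv2.resize(j[180:255,190:290],(400,300),interpolation=cv2.INTER_CUBIC)
cv2.imwrite("pics/s3.png",cv2.resize(np.hstack([a,b]),(800,300)))
print((proj("side",P+[0,0,-11])-[200,185])*4)
E
```

```text
time: 6.58
tool_pos: [581.3, 316.0, 48.7]
tcp_rot: [-3.139, -0.005, 3.053]
contact_force: [-0.4, -0.3, 0.7]
grip_width: 91.9
finger_force: 0.0
time: 6.67
tool_pos: [582.9, 317.0, 51.9]
tcp_rot: [-3.141, -0.001, 3.054]
contact_force: [0.7, -0.4, 1.2]
grip_width: 92.2
finger_force: 0.0
[582.94843426 317.04834147  51.88064195] [-3.14129337e+00 -5.38728409e-04  3.05385626e+00] 92.23146264195242 [ 0.70158627 -0.44118388  1.19589791]
[[206.96888804 154.00595533]]
```

View pics/s3.png

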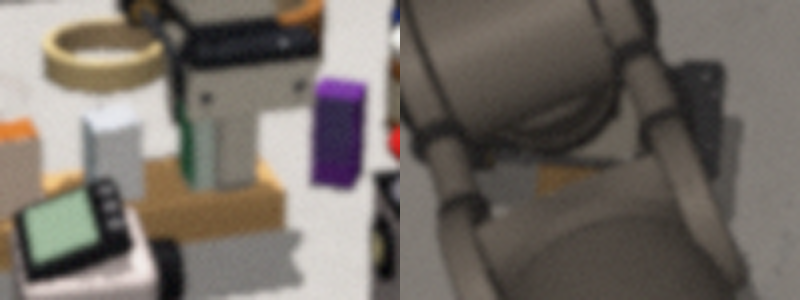

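```bash
python3 - <<'E'
from h import *
L=[[-15,-15,26],[15,-15,26],[-15,-15,75],[15,-15,75],[-15,15,75]]
f=lambda P:np.round((proj("side",P)-[200,185])*4).tolist()
print("prism pred",f(body([583,317.8,0,-.085],L)))
print("finger inner/outer front",f(body([582.9,317,0,-.0876],[[-9.5,-46,41],[9.5,-46,41],[-9.5,-65,41],[9.5,-65,41]])))
E
```

```text
prism pred [[190.0, 189.0], [237.0, 182.0], [189.0, 116.0], [237.0, 110.0], [176.0, 96.0]]
finger inner/outer front [[214.0, 189.0], [244.0, 185.0], [223.0, 203.0], [254.0, 199.0]]
```

The side crop shows the near finger at x 213–257 in front of the prism's frosted face (190–238). That matches the predictions, so I close the gripper.

```bash
python3 -m inch '[0,0,0,0,0,0,1,0,0,0,0,0,0,1,0,0,0,0,0,0,1,0,0,0,0,0,0,1,0,0,0,0,0,0,1,0,0,0,0,0,0,1,0,0,0,0,0,0,1,0,0,0,0,0,0,1,0,0,0,0,0,0,1]';python3 -m inch '[0,0,0,0,0,0,1]'
```

```text
time: 7.52
tool_pos: [582.7, 317.7, 52.0]
tcp_rot: [3.142, 0.0, 3.055]
contact_force: [0.4, -0.4, 0.4]
grip_width: 36.7
finger_force: 0.0
time: 7.6
tool_pos: [582.7, 317.7, 51.9]
tcp_rot: [3.142, -0.0, 3.055]
contact_force: [0.2, 0.5, 0.2]
grip_width: 30.8
finger_force: 28.8
```

```bash
python3 -m inch '[0,0,0,0,0,-0.005,1,0,0,0,0,0,-0.01,1,0,0,0,0,0,-0.015,1,0,0,0,0,0,-0.02,1,0,0,0,0,0,-0.025,1,0,0,0,0,0,-0.025,1,0,0,0,0,0,-0.025,1,0,0,0,0,0,-0.025,1,0,0,0,0,0,-0.0225,1,0,0,0,0,0,0,1]';python3 -m inch '[0,0,0,0.0029,-0.0258,0,1,0,0,0,0.0029,-0.0258,0,1,0,0,0,0.0029,-0.0258,0,1,0,0,0,0.0029,-0.0258,0,1,0,0,0,0.0029,-0.0258,0,1,0,0,0,0.0029,-0.0258,0,1,0,0,0,0.0029,-0.0258,0,1,0,0,0,0.0029,-0.0258,0,1,0,0,0,0.0029,-0.0258,0,1,0,0,0,0.0029,-0.0258,0,1]';python3 -m inch '[0,0,0.051,0,0,0,1,0,0,0,0,0,0,1,0,0,0,0,0,0,1,0,0,0,0,0,0,1]'; python3 - <<'E'
from plant import *
from h import *
o=get_obs();P=o["tool_pos"];print(P,o["tcp_rot"],o["grip_width"],o["contact_force"])
i=capture("side")["image"][:,:,::-1]
cv2.imwrite("pics/s4.png",cv2.resize(i[170:305,180:360],(800,600),interpolation=cv2.INTER_CUBIC))
q=[P[0],P[1],P[2]-41.9,-.162]
print(np.round((proj("side",body(q,[[-15,-15,0],[15,-15,0],[-15,15,0]]))-[180,170])*4.444))
E
```

```text
time: 8.43
tool_pos: [584.4, 318.2, 196.3]
tcp_rot: [3.138, 0.008, 3.056]
contact_force: [1.1, 0.0, -1.0]
grip_width: 30.6
finger_force: 29.1
time: 9.27
tool_pos: [540.9, 113.0, 189.9]
tcp_rot: [-3.141, -0.001, 3.056]
contact_force: [-1.4, 0.2, -1.5]
grip_width: 30.4
finger_force: 29.1
time: 9.6
tool_pos: [541.7, 114.5, 190.0]
tcp_rot: [3.141, -0.0, 2.981]
contact_force: [0.4, -0.2, -1.3]
grip_width: 30.3
finger_force: 29.1
[541.70707567 114.45125456 189.95800559] [ 3.14149187e+00 -1.35083797e-04  2.98118537e+00] 30.261573004300818 [ 0.36408245 -0.22798493 -1.27300354]
[[376. 242.]
 [445. 235.]
 [359. 212.]]
```

View pics/s4.png

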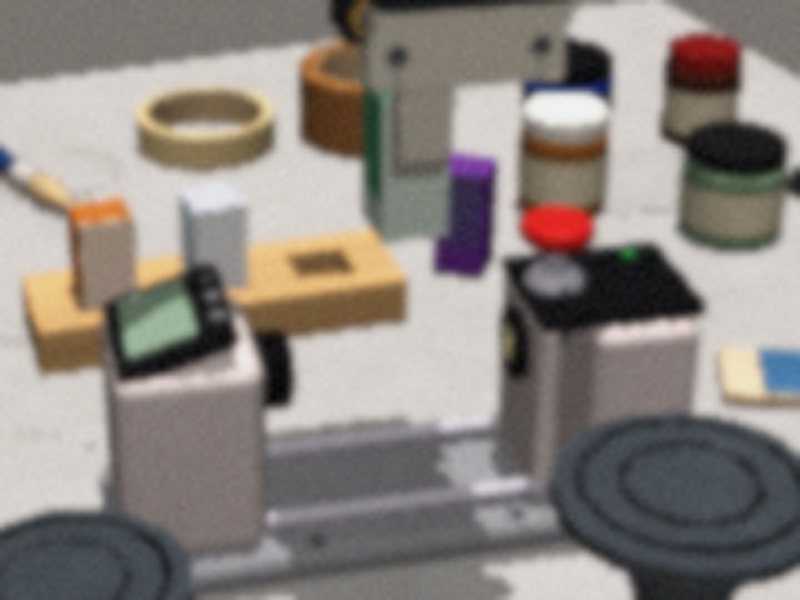

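```bash
python3 - <<'E'
from h import *
q=[541.4,114.4,0,-.162]
L=[[-48.5,0,85],[48.5,0,85],[70,0,145],[49,-37,113],[49,37,113],[133,-37,113],[133,37,113],[-49,-37,105],[-131,-46,20],[131,-46,20]]
print(np.round((proj("side",body(q,L))-[180,170])*4.444))
print(np.round((proj("top",body(q,L))-[210,165]+.5)*4.8-.5))
E
```

```text
[[291. 365.]
 [504. 339.]
 [556. 214.]
 [534. 323.]
 [483. 247.]
 [717. 302.]
 [653. 229.]
 [307. 368.]
 [119. 581.]
 [704. 493.]]
[[490. 387.]
 [514. 208.]
 [526. 146.]
 [588. 208.]
 [447. 188.]
 [607.  53.]
 [469.  34.]
 [562. 394.]
 [547. 559.]
 [607.  99.]]
```

The prism hangs upright, with its foot at about (380–450,238) over the gap. The plunger is back up, and the amber and clear prisms are still standing. I'll refine the reader's position from colour blobs at known heights, one camera at a time.

```bash
python3 - <<'E'
from h import *
def blob(n,fn,near):
    h=cv2.cvtColor(cv2.GaussianBlur(cv2.imread(f"pics/{n}0.png"),(3,3),0),cv2.COLOR_BGR2HSV);m=fn(h).astype(np.uint8)
    k,l,s,c=cv2.connectedComponentsWithStats(m);d=np.hypot(*(c-near).T);d[s[:,4]<8]=1e9;d[0]=1e9;i=d.argmin();return c[i],s[i]
def atz(n,uv,z):
    r=least_squares(lambda q:(proj(n,[q[0],q[1],z])-uv).ravel(),[550,200]);return np.round(r.x,1)
red=lambda h:((h[...,0]<8)|(h[...,0]>172))&(h[...,1]>150)&(h[...,2]>70)
grn=lambda h:(h[...,0]>50)&(h[...,0]<90)&(h[...,1]>100)&(h[...,2]>40)
org=lambda h:(h[...,0]>5)&(h[...,0]<20)&(h[...,1]>170)&(h[...,2]>60)
c,s=blob("top",red,(319,196));print("red top",c,s,atz("top",c,143))
c,s=blob("side",red,(306,222));print("red side",c,s,"->z141",atz("side",c,141))
c,s=blob("top",grn,(236,214));print("grn top",c,s,atz("top",c,75))
c,s=blob("top",org,(232,260));print("org top",c,s,atz("top",c,75))
for n,cr,z in(("side",(347,57),75),("side",(111,86),75),("side",(231,68),75),("top",(124,231),75),("top",(104,454),75),("top",(115,343),75)): print(n,atz(n,px(n,cr)[0],z))
rk=[(82,175),(198,182),(165,533),(50,525)];print("rack top corners",[atz("top",px("top",c)[0],26) for c in rk])
print("base end",[atz("top",px("top",c)[0],20) for c in((383,535),(545,557),(607,108))])
print("lid top",[atz("top",px("top",c)[0],113) for c in((480,45),(597,62),(462,187),(582,210))])
print("lens sensor end",atz("top",px("top",(484,395))[0],85))
print("side lid",[atz("side",np.array(c)/4.444+[180,170],113) for c in((545,330),(505,258),(703,305),(655,245))])
E
```

```text
red top [319.17518248 195.75912409] [313 190  13  13 137] [609.1 103.2]
red side [305.05072464 220.58695652] [298 216  15  11 138] ->z141 [609.2 100.5]
grn top [233.13636364 213.72727273] [232 210   4   8  22] [580.  323.4]
org top [467.98913043 259.73913043] [458 253  22  15  92] [ 450.2 -274.3]
side [582.2 313.6]
side [464.4 325.6]
side [524.3 323.3]
top [582.5 317.4]
top [462.1 327.8]
top [521.5 322.1]
rack top corners [array([623.9, 347.1]), array([618.5, 281.1]), array([421.9, 300.1]), array([427.1, 363.7])]
base end [array([419.4, 180.1]), array([406. ,  91.4]), array([658.2,  48.1])]
lid top [array([672.5, 123.8]), array([662. ,  62.1]), array([596. , 135.3]), array([582.5,  72.9])]
lens sensor end [489.4 125.4]
side lid [array([585.4,  63.2]), array([600.2, 129.3]), array([659.2,  56.1]), array([670.5, 114.5])]
```

```bash
python3 -m inch '[0,0,0,0.001,0,0.01,1,0,0,0,0,0,0.02,1,0,0,0,0,0,0.02,1,0,0,0,0,0,0.02,1,0,0,0,0,0,0.02,1,0,0,0,0,0,0.015,1,0,0,0,0,0,0.01,1,0,0,0,0,0,0.006,1,0,0,0,0,0,0,1,0,0,0,0,0,0,1]';python3 -m inch '[0,0,0,0,0,0,1,0,0,0,0,0,0,1,0,0,0,0,0,0,1]'; python3 - <<'E'
from plant import *
from h import *
o=get_obs();P=o["tool_pos"];print(P,o["tcp_rot"],o["grip_width"],o["contact_force"])
i=capture("side")["image"][:,:,::-1]
cv2.imwrite("pics/s5.png",cv2.resize(i[195:285,195:315],(800,600),interpolation=cv2.INTER_CUBIC))
q=[P[0],P[1],P[2]-41.9,-.162]
print(np.round((proj("side",body(q,[[-15,-15,0],[15,-15,0],[-15,15,0]]))-[195,195]+.5)*6.667))
E
```

```text
time: 10.48
tool_pos: [541.2, 114.4, 93.3]
tcp_rot: [3.141, 0.0, 2.979]
contact_force: [-0.2, -0.7, -1.4]
grip_width: 30.0
finger_force: 29.1
time: 10.73
tool_pos: [541.4, 114.3, 93.8]
tcp_rot: [3.141, 0.001, 2.979]
contact_force: [-0.0, 0.6, -1.2]
grip_width: 30.5
finger_force: 29.1
[541.42134177 114.25678681  93.83312486] [3.14120789e+00 1.29841135e-03 2.97898482e+00] 30.452495189984642 [-0.00469703  0.55703963 -1.18656223]
[[465. 494.]
 [563. 481.]
 [441. 442.]]
```

View pics/s5.png

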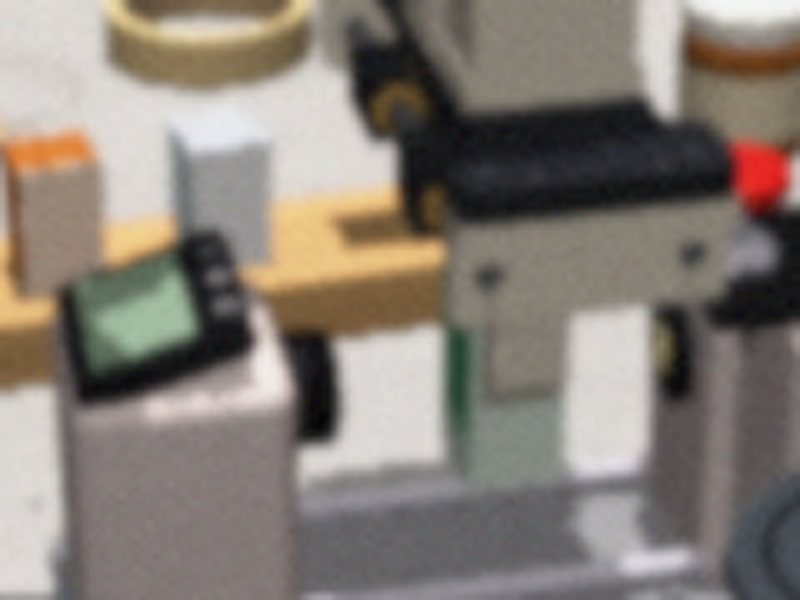

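The final crop shows the prism at x 445–563, between the sensor lens (325,385) and the lamp lens (672,350). The prism's centre is at about (503,364), on the line between the lenses, whose midpoint is (498,367). It touches nothing but the fingers, so I hand in.

```bash
python3 -c "
from plant import *
print(close_job())"
```

```text
the job is handed in; nothing more can be done
None
```

I zeroed the photometer (plunger pressed to its stop, then back up), took the green prism out by its frosted faces and handed in with it held about midway on the light path, clear faces square to it, with the amber and colourless prisms still standing; the hand-in returned no verdict.

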